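Feel for the shelf's blind hole and plant the peg

TASK

Take the wooden peg out of its dark parking block and plant it in the white shelf: the steel pin under its collar belongs in the one blind hole in the floor of the shelf's black channel, which is unmarked, so feel for it with the pin tip. Work gently, push the peg fully home so that its collar sits flush on the shelf, let go of it, and leave the bell, the coaster and the bead box where they are.

Things in the scene. Friction and masses are not known exactly. Their poses are not given: they have to be found in the camera images.
- shelf: Low fixed white melamine shelf board, 110 (x) x 340 (y) x 40 (z) mm; origin at the centre of its underside, z up. Along its middle, parallel to its y, runs a straight open channel, 14 mm wide, 4 mm deep, 150 mm long (x -7 to 7, y -75 to 75 mm) with a flat black plastic floor 36 mm above the origin. All rigid; more than 40 N of contact force from the peg harms it.
- channel (a point): Middle of the channel's floor, axes as the shelf's. Somewhere on the channel's centre line, at y between -45 and 45 mm from here, the floor has its one round blind hole: 13 mm across, 18 mm deep below the floor, mouth chamfered 1 mm. Its place differs each time and is not reported. The rest of the floor is smooth.
- peg_stem (a point): Middle of the loose peg's stem, where to grip; z up its axis. Light wood, 30 to 65 g: upright cylindrical stem 22 mm in diameter, 60 mm long (30 mm below to 30 mm above this point), under it a collar 36 mm in diameter, 6 mm thick. It starts upright, the pin under its collar loose in the parking block, the collar resting on the block; it lifts straight out.
- peg_shoulder (a point): Centre of the collar's underside, 36 mm below peg_stem, 20 mm above the pin's end. With the pin standing on the channel floor it is 16 mm above the shelf's top; fully home it is level with the shelf's top (40 mm above the shelf's origin), the collar bearing on both sides of the channel.
- peg_tip (a point): Centre of the end of the steel pin, 56 mm below peg_stem. The pin is 10 mm in diameter and 20 mm long; its last 3 mm taper to 6 mm across.
- block: Fixed dark wooden parking block, 75 x 75 x 30 mm, with a central blind hole 13 mm across and 24 mm deep that holds the peg; origin at the centre of its underside.
- bell: Bystander: loose chrome bicycle bell, 56 mm across, 40 mm tall; origin at the centre of its underside.
- coaster: Bystander: loose round ceramic evil-eye coaster, 96 mm across, 8 mm thick; origin at the centre of its underside.
- beadbox: Bystander: loose closed clear plastic box with glass beads, 92 x 92 mm, 57 mm tall; origin at the centre of its underside.
- peg: The peg as a whole; origin at the pin's end, the same point as peg_tip.
There are look-alikes about, which are no part of the job. There is more than one size of the peg; the job needs the smallest. Several things have the shape of the block; the one meant has the colours described above.

How it is judged:
By the outcome, as a careful person would: the job done as asked, in the order asked, and still so for the second after the job is handed in, with the robot touching nothing.
It also fails if it takes over 72 s, if anything falls off the work surface, if the arm or the gripper's body presses on something with over 40 N, if the wrist force passes 120 N, or if a joint passes its speed limit or range.

ROBOT

A 6-joint arm with a two-finger parallel gripper is mounted at the origin on the work surface. World frame = base frame: x ahead of the robot, y to its left, z up, the work surface at z = 0. Lengths are in m, angles in rad, forces in N, time in s.
With the tool pointing down it reaches from about 0.35 to 0.85 m from the base axis. Payload 8.1 kg.
Tool frame: the origin (TCP) lies midway between the tips of the shut fingers; the grasp point (between the pads) lies 19 mm behind it (robot.grip_point_offset is the distance from the TCP to the grasp point, in m); z points along the fingers, y is the line along which they close (so a half turn about z gives the same grasp; the last joint's range is limited). The gripper opens to 93 mm and grips with 3 to 60 N. Pads are 15 mm wide; open, the fingers measure 128 mm over their backs; the gripper's body (75 mm by 188 mm) begins 65 mm behind the grasp point.
Start: joints at [-1.26, 0.13, 1.488, -0, 1.523, -0.085], TCP at [0.231, -0.554, 0.219] pointing down, gripper open.
Joint ranges: [-2.96, 2.96], [-0.89, 2.26], [0.02, 2.5], [-1.34, 4.48], [0, 2.73], [-2.66, 2.66]. Speed limits (rad/s): [2.39, 2.39, 2.79, 3.14, 3.14, 3.14].

INTERFACE

Orientations are given as a rotation vector (axis times angle).
In Python, from plant import robot, read_camera, job gives the robot as it stands.
- The arm moves only by the shell command python3 -m inch 'ROWS' [FORCE]. ROWS is JSON, one flat list of numbers, 5 for each row, row after row: the shift along the world's x, y, z in mm, then the turn about the world's z in degrees, then the opening in per cent of the stroke, from 0 (shut) to 100 (fully open). In form: [dx, dy, dz, yaw, hand, dx, dy, dz, yaw, hand, ...]. A call has 1 to 10 rows; each row is the pose to reach, as a shift and turn from the pose commanded when the call began; what a row does not reach only later rows make up. A row lasts 1/12 s, in which the tool goes at most 41.7 mm and 7.16 degrees, less where a joint would pass 70% of its speed; a pose out of reach is approached as far as the arm can. A call with a gripper value outside its range is refused whole. The fingers move at their own pace and stop on an object; FORCE is the grip in N (left out, the last holds). Time passes only in rows, so rows that repeat a pose let the fingers close. It gives the time, the measured TCP pose, the force, the opening and the grip force at its end, in the units of the state.
- robot.read_state(): the state, without advancing time (a new reading comes with each control period).
- read_camera(name): name is "scene" or "top" or "wrist"; returns a dict with "image" (400x640x3 uint8, blue, green, red), "K" (3x3 intrinsics, pixels), "extrinsics" (4x4, takes a point from world to camera coordinates); the wrist camera has in their place "mount" (4x4, takes a point from camera to tool coordinates, whose origin is the TCP and whose axes are the flange's). Camera axes: x right, y down, z forward; pixel columns grow to the right and rows downward; lengths in m; the calibration is good to about 2 mm. A picture is of the moment at which its call begins: read the wrist's pose just before it. There is no depth.
- job.close_job(): hands the job in; it is judged then, once.
The state is a dict: "t": time; "q": joint angles; "dq": joint speeds; "joint_torque": joint torques, N m; "tool_pos": TCP position; "orientation": TCP orientation; "force": force on the tool from outside, world axes, zero at the start; "wrist_torque": the same for the moment, N m; "opening": finger opening in m; "gripper_force": force on a finger pad.
Only numpy, scipy, OpenCV 4.12 (cv2) and the standard library are available. Lean on these libraries where they do the work, as an engineer would, in place of code of your own. Each camera call takes 0.05 s, during which the arm holds its last target. There are 200 camera calls.

## Working session

There is one attempt and no reset: what is moved stays moved. The work goes in short steps, Python scripts to look and compute and a shell command to move; the robot and the scene stay as the last step left them, time stands still between calls to the robot, and variables do not carry over. Pictures are saved under pics/ and viewed, at most 10 in all, crops included, and the job is handed in when it is done.

```bash
mkdir -p pics
cat > h.py <<'E'
import numpy as np, cv2
from plant import robot, read_camera, job
def ray(c,uv,z):
    K=np.array(c["K"]);E=np.array(c["extrinsics"]);R,t=E[:3,:3],E[:3,3]
    o=-R.T@t;d=R.T@np.linalg.inv(K)@[uv[0],uv[1],1];return o+d*(z-o[2])/d[2]
E
python3 - <<'E'
from h import *
print(robot.read_state())
for n in("scene","top"):
    c=read_camera(n);cv2.imwrite(f"pics/{n}0.png",c["image"]);print(n,c["K"],c["extrinsics"])
E
```

```text
{'t': 0.0, 'q': array([-1.26041392e+00,  1.31167662e-01,  1.48931560e+00,  2.29533729e-06,
        1.52301134e+00, -8.54190966e-02]), 'dq': array([-0.00028328, -0.00084347,  0.00162562, -0.0002345 ,  0.00105958,
        0.00132631]), 'joint_torque': array([-5.95449146e-04, -5.59851766e+01, -4.91752374e+01,  7.67821306e-02,
        3.58623604e-02, -1.20498098e-04]), 'tool_pos': array([ 0.23115738, -0.55304022,  0.21756364]), 'orientation': array([-3.07842012e+00, -6.17301412e-01,  3.31560917e-04]), 'force': array([ 0.45820376,  0.39353738, -0.00459781]), 'wrist_torque': array([ 0.01766148,  0.01451812, -0.09563647]), 'gripper_force': 0.0, 'opening': 0.09283232666918857}
scene [[516.81555777   0.         323.53463846]
 [  0.         516.81555777 200.59234297]
 [  0.           0.           1.        ]] [[ 0.30027886  0.95364818 -0.01969145 -0.06696413]
 [ 0.52134599 -0.18137594 -0.83384718 -0.24850142]
 [-0.7987684   0.24012063 -0.55164402  1.70364659]
 [ 0.          0.          0.          1.        ]]
top [[387.29285877   0.         322.2140101 ]
 [  0.         387.29285877 199.17020623]
 [  0.           0.           1.        ]] [[ 1.88675370e-03 -9.99998220e-01 -2.68911976e-05 -7.32375169e-02]
 [-9.97269084e-01 -1.87961911e-03 -7.38298116e-02  5.37043514e-01]
 [ 7.38296296e-02  1.66116430e-04 -9.97270855e-01  9.87367794e-01]
 [ 0.00000000e+00  0.00000000e+00  0.00000000e+00  1.00000000e+00]]
```

View pics/scene0.png

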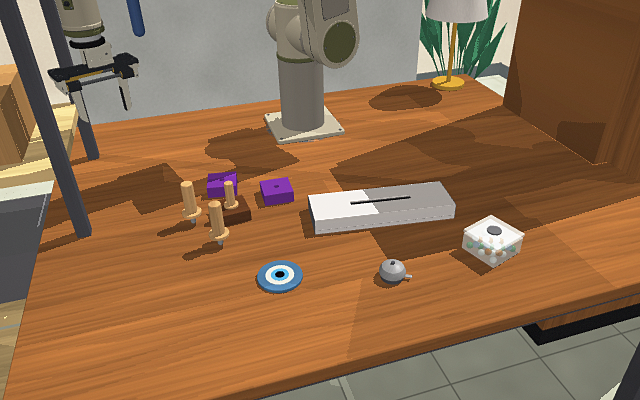

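View pics/top0.png

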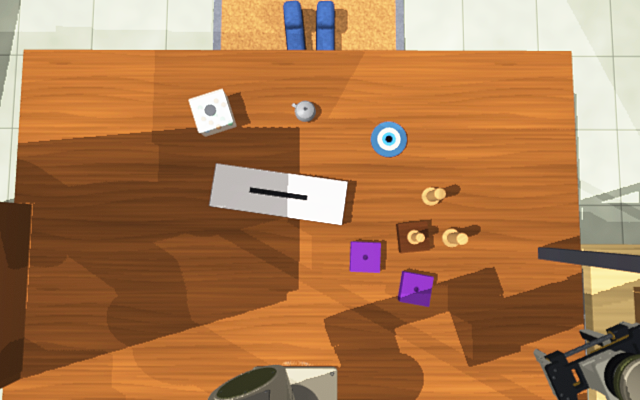

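The scene view shows the small peg in the dark block at about (230,195) and two larger pegs at (190,200) and (215,220). In the top view the block is at about (415,237), the shelf at (279,194) and the channel runs from (250,189) to (307,197). I'll enlarge these.

Run:
```python
import cv2,numpy as np
a=cv2.imread("pics/top0.png");s=cv2.imread("pics/scene0.png")
r=lambda i,k:cv2.resize(i,None,fx=k,fy=k,interpolation=cv2.INTER_CUBIC)
A=r(a[180:270,380:480],4);B=r(s[165:255,170:270],4)   # 400x360 each
C=r(a[155:230,200:360],5)[:,:800]
cv2.imwrite("pics/c1.png",np.hstack([A,B]));cv2.imwrite("pics/c2.png",C)
```

```text
(no output)
```

View pics/c1.png

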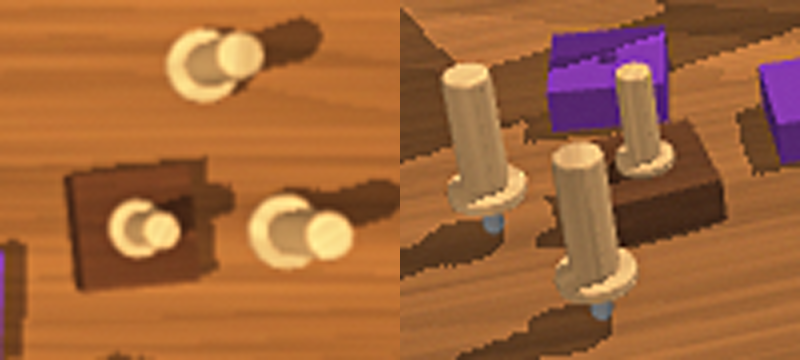

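View pics/c2.png

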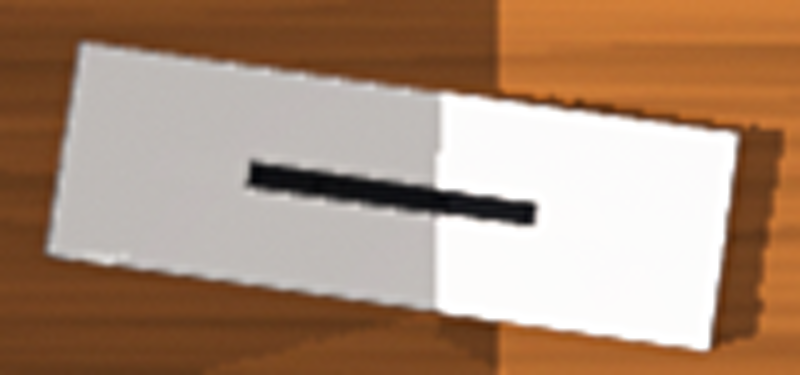

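Run:
```python
from h import *
c=read_camera("top");s=read_camera("scene")
p=lambda x,y,k,o:((x+.5)/k-.5+o[0],(y+.5)/k-.5+o[1])
A=lambda x,y:p(x,y,4,(380,180));C=lambda x,y:p(x,y,5,(200,155));B=lambda x,y:p(x-400,y,4,(170,165))
f=lambda n,v:print(n,np.round(v*1000,1))
f("pegtop",ray(c,A(163,231),.096));f("collar",ray(c,A(138,228),.036))
f("pegtop scene",ray(s,B(632,71),.096));f("collar scene",ray(s,B(645,156),.036))
for n,q in dict(r=(330,235),u=(240,55)).items(): f("big "+n,ray(c,A(*q),.13))
for q in((290,232),(203,65)): f("bigcollar",ray(c,A(*q),.05))
for q in((65,177),(207,160),(78,290)): f("blk",ray(c,A(*q),.03))
k=np.array([ray(c,C(*q),.04) for q in((80,42),(740,132),(710,350),(48,256))])
f("corners",k);f("ctr",k.mean(0));e=k[0]+k[3]-k[1]-k[2];f("yaw long",np.degrees(np.arctan2(e[1],e[0]))/1000)
print(np.linalg.norm(k-np.roll(k,-1,0),axis=1))
g=np.array([ray(c,C(*q),.038) for q in((248,174),(535,213))]);f("chan",g);f("mid",g.mean(0));d=g[0]-g[1];print(np.linalg.norm(d),np.degrees(np.arctan2(d[1],d[0])))
R=cv2.Rodrigues(robot.read_state()["orientation"])[0];print(R.round(3))
for n in("bell",(305,111)),("coaster",(389,139)):f(n[0],ray(c,n[1],.01))
```

```text
pegtop [ 440.6 -306.6   96. ]
collar [ 441.  -305.9   36. ]
pegtop scene [ 441.2 -305.1   96. ]
collar scene [ 442.4 -304.7   36. ]
big r [ 439.3 -394.   130. ]
big u [ 543.  -344.4  130. ]
bigcollar [ 439.  -397.7   50. ]
bigcollar [ 543.8 -345.2   50. ]
blk [ 473.3 -261.1   30. ]
blk [ 484.4 -352.3   30. ]
blk [ 401.5 -268.5   30. ]
corners [[ 628.2  201.5   40. ]
 [ 582.4 -137.1   40. ]
 [ 471.1 -121.5   40. ]
 [ 518.2  215.4   40. ]]
ctr [550.   39.6  40. ]
yaw long 82.2
[0.34169693 0.11237578 0.34018757 0.11089129]
chan [[560.6 114.6  38. ]
 [540.8 -32.3  38. ]]
mid [550.7  41.1  38. ]
0.14827328507314513 82.34885618624969
[[ 0.923  0.386 -0.   ]
 [ 0.386 -0.923  0.001]
 [ 0.    -0.001 -1.   ]]
bell [774.  -25.8  10. ]
coaster [ 698.5 -249.4   10. ]
```

```bash
python3 -m inch '[210,248,0,60,60,210,248,0,60,60,210,248,0,60,60,210,248,0,60,60,210,248,0,60,60,210,248,0,60,60,210,248,0,60,60,210,248,0,60,60,210,248,0,60,60,210,248,0,60,60]' 
python3 -m inch '[0,0,-45,35,60,0,0,-45,35,60,0,0,-45,35,60,0,0,-45,35,60,0,0,-45,35,60,0,0,-45,35,60,0,0,-45,35,60]'
python3 - <<'E'
from h import *
st=robot.read_state();w=read_camera("wrist");cv2.imwrite("pics/w1.png",w["image"])
print(st["t"],st["tool_pos"],st["opening"],st["force"]);R=cv2.Rodrigues(st["orientation"])[0];print(R.round(3))
K,M=np.array(w["K"]),np.array(w["mount"])
for P in((.441,-.3055,.096),(.441,-.3055,.036)):
    q=np.linalg.inv(M)@np.r_[R.T@(np.array(P)-st["tool_pos"]),1];u=K@q[:3];print(u[:2]/u[2])
E
```

```text
t: 1.03
tool_pos: [0.4424, -0.3038, 0.2185]
orientation: [-2.352, -2.082, 0.0]
force: [-0.4, -0.6, 0.3]
opening: 0.0558
gripper_force: 0.0
t: 1.62
tool_pos: [0.4408, -0.3063, 0.1735]
orientation: [-1.634, -2.683, 0.0]
force: [-0.3, -0.5, -0.6]
opening: 0.0559
gripper_force: 0.0
1.6167 [ 0.44076379 -0.3063237   0.173522  ] 0.05594064995058234 [-0.29320531 -0.49939619 -0.57874074]
[[-0.459  0.888 -0.   ]
 [ 0.888  0.459 -0.   ]
 [ 0.    -0.    -1.   ]]
[324.50083029 204.27254047]
[324.50347261 188.15959278]
```

View pics/w1.png

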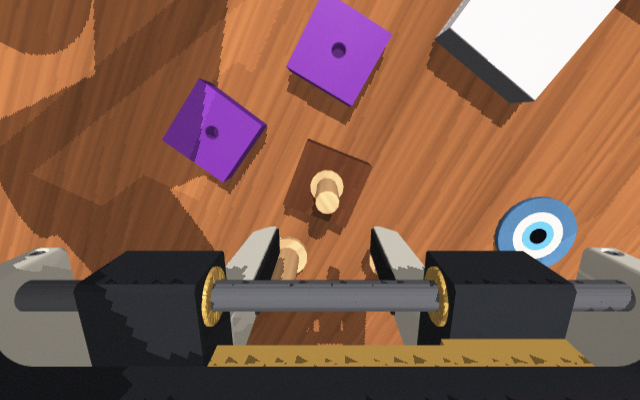

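The wrist view shows the stem top at (327,202), against a predicted (324.5,204), so the peg is about 1 mm from where I measured it. I'll go down, grip and lift.

```bash
python3 -m inch '[0,0,-40,0,60,0,0,-75,0,60,0,0,-100,0,60,0,0,-123,0,60,0,0,-123,0,60,0,0,-123,0,60]' 
python3 -m inch '[0,0,0,0,10,0,0,0,0,10,0,0,0,0,10,0,0,0,0,10,0,0,0,0,10,0,0,0,0,10,0,0,0,0,10]' 25
python3 -m inch '[0,0,5,0,10,0,0,10,0,10,0,0,20,0,10,0,0,40,0,10,0,0,65,0,10,0,0,90,0,10,0,0,90,0,10,0,0,90,0,10]'
```

```text
t: 2.17
tool_pos: [0.4402, -0.305, 0.0497]
orientation: [-1.628, -2.683, -0.001]
force: [0.1, 0.2, 0.7]
opening: 0.0553
gripper_force: 0.0
t: 2.75
tool_pos: [0.4417, -0.3059, 0.0513]
orientation: [1.625, 2.687, -0.0]
force: [-1.4, 0.1, 3.0]
opening: 0.0221
gripper_force: 25.0
t: 3.42
tool_pos: [0.4425, -0.3066, 0.1434]
orientation: [1.623, 2.685, -0.001]
force: [-0.0, -0.8, -1.5]
opening: 0.0214
gripper_force: 25.0
```

```bash
python3 -m inch '[35,35,0,0,10,104,100,0,0,10,104,305,0,0,10,104,305,0,0,10,104,305,0,0,10,104,305,0,0,10,104,305,0,0,10,104,305,0,0,10,104,305,0,0,10,104,305,0,0,10]' 
python3 -m inch '[0,0,-20,0,10,0,0,-40,0,10,0,0,-50,0,10,0,0,-50,0,10,0,0,-50,0,10]'
python3 - <<'E'
from h import *
st=robot.read_state();w=read_camera("wrist");t=read_camera("top");s=read_camera("scene")
print(st["t"],st["tool_pos"],st["opening"],st["force"]);R=cv2.Rodrigues(st["orientation"])[0];print(R.round(3))
cv2.imwrite("pics/w2.png",np.hstack([w["image"][100:400,120:520],cv2.resize(s["image"][120:270,300:500],None,fx=2,fy=2,interpolation=cv2.INTER_CUBIC)]))
cv2.imwrite("pics/w2f.png",w["image"])
E
```

```text
t: 4.25
tool_pos: [0.5445, 0.0018, 0.1393]
orientation: [-1.619, -2.69, 0.001]
force: [0.2, 0.1, -0.6]
opening: 0.0217
gripper_force: 25.0
t: 4.67
tool_pos: [0.5444, -0.0015, 0.0898]
orientation: [-1.626, -2.685, 0.002]
force: [0.2, 0.4, -1.4]
opening: 0.0214
gripper_force: 25.0
4.6667 [ 0.54437834 -0.00154801  0.08982544] 0.021376723680888252 [ 0.21767838  0.44359855 -1.41682596]
[[-0.463  0.886 -0.002]
 [ 0.886  0.463  0.   ]
 [ 0.001 -0.002 -1.   ]]
```

View pics/w2.png

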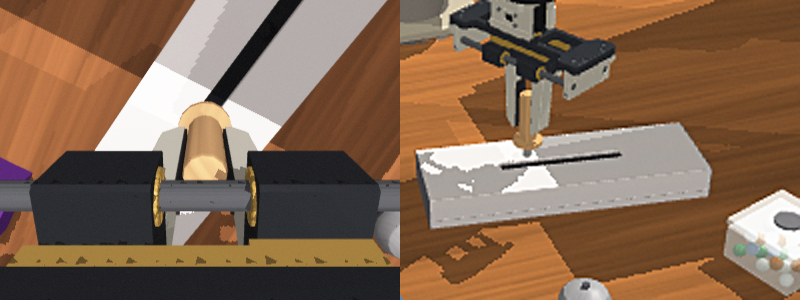

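The wrist view shows the peg held straight, with the channel running up and to the right from behind the collar at crop (212,105), i.e. full-image (332,205). The scene view shows the pin over the channel's near end. Next I'll fit the channel's line from the wrist image.

```bash
cat > fit.py <<'E'
from h import *
import sys
st=robot.read_state();w=read_camera("wrist");I=w["image"]
R=cv2.Rodrigues(st["orientation"])[0];K,M=np.array(w["K"]),np.array(w["mount"])
m=(I.max(2)<40).astype(np.uint8);m[205:]=0
n,l,sx,c=cv2.connectedComponentsWithStats(m);i=1+sx[1:,4].argmax();print(sx[i])
v,u=np.nonzero(l==i)
d=np.linalg.inv(K)@np.c_[u,v,np.ones(len(u))].T
d=R@(M[:3,:3]@d);o=R@M[:3,3]+st["tool_pos"]
P=(o[:,None]+d*((.036-o[2])/d[2])).T[:,:2]*1000
vx,vy,x0,y0=cv2.fitLine(P.astype(np.float32),cv2.DIST_L2,0,.01,.01).ravel()
if vy<0:vx,vy=-vx,-vy
s=(P-[x0,y0])@[vx,vy];k=(P-[x0,y0])@[-vy,vx]
print("dir",np.degrees(np.arctan2(vy,vx)),"pt",x0,y0,"ext",s.min(),s.max(),"width",np.percentile(k,[1,99]))
for y in(-5,40,85):print(y,x0+vx/vy*(y-y0))
print("far end",x0+vx*s.max(),y0+vy*s.max())
E
python3 fit.py
```

```text
[ 323   77  104  127 2497]
dir 81.91773 pt 554.1799 66.244156 ext -59.203629683449726 51.1348489460695 width [-6.25135465  6.14024154]
-5 544.0628
40 550.45306
85 556.8433
far end 561.3691611802288 116.87109483050176
```

```bash
python3 -m inch '[0,0,-6,0,10,0,0,-10,0,10,0,0,-12,0,10,0,0,-13,0,10,0,0,-14,0,10,0,0,-14,0,10]' 
python3 -m inch '[0,0,-1,0,10,0,0,-1,0,10,0,0,-1,0,10]'
python3 -m inch '[0,0,-1,0,10,0,0,-1,0,10,0,0,-1,0,10]'
```

```text
t: 5.37
tool_pos: [0.5452, -0.0006, 0.0771]
orientation: [-1.625, -2.688, 0.001]
force: [-2.9, -0.1, 4.9]
opening: 0.0218
gripper_force: 25.0
t: 5.62
tool_pos: [0.5454, -0.0006, 0.077]
orientation: [1.625, 2.688, -0.0]
force: [-6.0, -0.1, 12.7]
opening: 0.0215
gripper_force: 25.0
t: 5.87
tool_pos: [0.5457, -0.0007, 0.0768]
orientation: [1.625, 2.688, -0.0]
force: [-8.7, -0.5, 17.4]
opening: 0.0215
gripper_force: 25.0
```

```bash
f(){ grep -E 'tool_pos|^force' | tr '\n' ' ';echo; }
python3 -m inch '[0,0,5,0,10,1,6,5,0,10,1,6,3,0,10,1,6,1.5,0,10,1,6,1.5,0,10,1,6,1.5,0,10]' |f
python3 -m inch '[0,0,3.5,0,10,0.8,6,3.5,0,10,0.8,6,1.5,0,10,0.8,6,0,0,10,0.8,6,0,0,10,0.8,6,0,0,10]' |f
python3 -m inch '[0,0,3.5,0,10,0.8,6,3.5,0,10,0.8,6,1.5,0,10,0.8,6,0,0,10,0.8,6,0,0,10,0.8,6,0,0,10]' |f
python3 -m inch '[0,0,3.5,0,10,0.8,6,3.5,0,10,0.8,6,1.5,0,10,0.8,6,0,0,10,0.8,6,0,0,10,0.8,6,0,0,10]' |f
```

```text
tool_pos: [0.547, 0.0059, 0.077] force: [-3.1, 1.6, 9.5] 
tool_pos: [0.5476, 0.012, 0.077] force: [-3.5, 2.3, 10.2] 
tool_pos: [0.5484, 0.018, 0.077] force: [-3.1, 1.7, 10.4] 
tool_pos: [0.5492, 0.0239, 0.077] force: [-3.7, 1.8, 9.8]
```

```bash
f(){ grep -E 'tool_pos|^force' | tr '\n' ' ';echo; }
python3 -m inch '[0,0,3.5,0,10,0,6,3.5,0,10,0,6,1.5,0,10,0,6,0,0,10,0,6,0,0,10,0,6,0,0,10]' |f
python3 -m inch '[0,0,3.5,0,10,0.6,6,3.5,0,10,0.6,6,1.5,0,10,0.6,6,0,0,10,0.6,6,0,0,10,0.6,6,0,0,10]' |f
python3 -m inch '[0,0,3.5,0,10,0.8,6,3.5,0,10,0.8,6,1.5,0,10,0.8,6,0,0,10,0.8,6,0,0,10,0.8,6,0,0,10]' |f
python3 -m inch '[0,0,3.5,0,10,0.8,6,3.5,0,10,0.8,6,1.5,0,10,0.8,6,0,0,10,0.8,6,0,0,10,0.8,6,0,0,10]' |f
```

```text
tool_pos: [0.5491, 0.0299, 0.077] force: [-3.4, 1.4, 10.1] 
tool_pos: [0.5498, 0.036, 0.077] force: [-3.3, 1.4, 9.8] 
tool_pos: [0.5506, 0.0419, 0.077] force: [-1.9, 1.8, 9.9] 
tool_pos: [0.5514, 0.048, 0.077] force: [-4.0, 1.4, 11.3]
```

```bash
f(){ grep -E 'tool_pos|^force' | tr '\n' ' ';echo; }
python3 -m inch '[0,0,3.5,0,10,0.8,6,3.5,0,10,0.8,6,1.5,0,10,0.8,6,0,0,10,0.8,6,0,0,10,0.8,6,0,0,10]' |f
python3 -m inch '[0,0,3.5,0,10,0.8,6,3.5,0,10,0.8,6,1.5,0,10,0.8,6,0,0,10,0.8,6,0,0,10,0.8,6,0,0,10]' |f
python3 -m inch '[0,0,3.5,0,10,0.8,6,3.5,0,10,0.8,6,1.5,0,10,0.8,6,0,0,10,0.8,6,0,0,10,0.8,6,0,0,10]' |f
```

```text
tool_pos: [0.5522, 0.054, 0.077] force: [-3.7, 2.1, 10.6] 
tool_pos: [0.553, 0.06, 0.077] force: [-3.2, 1.3, 10.3] 
tool_pos: [0.5538, 0.066, 0.077] force: [-3.1, 2.1, 10.3]
```

```bash
f(){ grep -E 'tool_pos|^force' | tr '\n' ' ';echo; }
python3 -m inch '[0,0,3.5,0,10,0.8,6,3.5,0,10,0.8,6,1.5,0,10,0.8,6,0,0,10,0.8,6,0,0,10,0.8,6,0,0,10]' |f
python3 -m inch '[0,0,3.5,0,10,0.8,6,3.5,0,10,0.8,6,1.5,0,10,0.8,6,0,0,10,0.8,6,0,0,10,0.8,6,0,0,10]' |f
python3 -m inch '[0,0,3.5,0,10,0.8,6,3.5,0,10,0.8,6,1.5,0,10,0.8,6,0,0,10,0.8,6,0,0,10,0.8,6,0,0,10]' |f
```

```text
tool_pos: [0.5541, 0.0718, 0.0758] force: [0.7, 2.1, 0.3] 
tool_pos: [0.5547, 0.0772, 0.0758] force: [-0.2, -1.2, -0.5] 
tool_pos: [0.5563, 0.0839, 0.0771] force: [-2.3, 1.5, 6.8]
```

The floor gives way at y = 72 and 77, so the hole centre is near y = 75. I'll go back there and lower the pin.

```bash
f(){ grep -E 'tool_pos|^force' | tr '\n' ' ';echo; }
python3 -m inch '[0,0,4,0,10,-1.2,-9,4,0,10,-1.2,-9,2,0,10,-1.2,-9,0,0,10,-1.2,-9,0,0,10,-1.2,-9,0,0,10]' |f
python3 -m inch '[0,0,-1,0,10,0,0,-2,0,10,0,0,-3,0,10,0,0,-3,0,10,0,0,-3,0,10]' |f
```

```text
tool_pos: [0.5541, 0.0743, 0.0755] force: [-0.6, -1.1, -0.9] 
tool_pos: [0.5545, 0.0745, 0.073] force: [-0.1, -1.0, -1.1]
```

```bash
f(){ grep -E 'tool_pos|^force' | tr '\n' ' ';echo; }
python3 -m inch '[0,0,-1,0,10,0,0,-2,0,10,0,0,-3,0,10,0,0,-4,0,10,0,0,-4,0,10,0,0,-4,0,10]' |f
python3 -m inch '[0,0,-1,0,10,0,0,-2,0,10,0,0,-3,0,10,0,0,-4,0,10,0,0,-4,0,10,0,0,-4,0,10]' |f
python3 -m inch '[0,0,-1,0,10,0,0,-2,0,10,0,0,-3,0,10,0,0,-3,0,10,0,0,-3,0,10]' |f
```

```text
tool_pos: [0.5545, 0.0744, 0.069] force: [-0.3, 0.2, -1.3] 
tool_pos: [0.5545, 0.0744, 0.065] force: [0.0, 0.2, -1.0] 
tool_pos: [0.5546, 0.0744, 0.0621] force: [0.1, 0.2, -0.5]
```

Nothing resists so far; about 1 mm remains before the collar seats.

```bash
f(){ grep -E 'tool_pos|^force' | tr '\n' ' ';echo; }
python3 -m inch '[0,0,-0.5,0,10,0,0,-1,0,10,0,0,-1,0,10,0,0,-1,0,10]' |f
python3 -m inch '[0,0,-0.5,0,10,0,0,-1,0,10,0,0,-1,0,10,0,0,-1,0,10]' |f
```

```text
tool_pos: [0.5546, 0.0744, 0.0613] force: [-1.2, 0.1, 2.4] 
tool_pos: [0.5547, 0.0744, 0.0613] force: [-5.6, -0.0, 10.3]
```

The collar stops at z = 0.0613, as predicted (0.061), with 10 N on it. I'll ease off, release and look.

```bash
python3 -m inch '[0,0,1.3,0,10,0,0,1.3,0,10,0,0,1.3,0,50,0,0,1.3,0,50,0,0,1.3,0,50,0,0,1.3,0,50,0,0,1.3,0,50]'
python3 -m inch '[0,0,20,0,50,0,0,45,0,50,0,0,80,0,50,0,0,110,0,50,0,0,110,0,50,0,0,110,0,50]'
python3 - <<'E'
from h import *
r=lambda i:cv2.resize(i,None,fx=4,fy=4,interpolation=cv2.INTER_CUBIC)
w=read_camera("wrist")["image"];s=read_camera("scene")["image"]
cv2.imwrite("pics/end.png",np.hstack([r(s[150:240,360:460]),cv2.resize(w[50:275,220:470],(400,360))]))
cv2.imwrite("pics/endscene.png",s)
E
```

```text
t: 16.45
tool_pos: [0.5545, 0.0744, 0.0613]
orientation: [-1.626, -2.688, 0.0]
force: [-0.1, -0.2, -1.0]
opening: 0.0458
gripper_force: 0.0
t: 16.95
tool_pos: [0.5564, 0.0745, 0.1743]
orientation: [1.623, 2.684, 0.005]
force: [-0.4, -0.7, -0.8]
opening: 0.0465
gripper_force: 0.0
```

View pics/end.png

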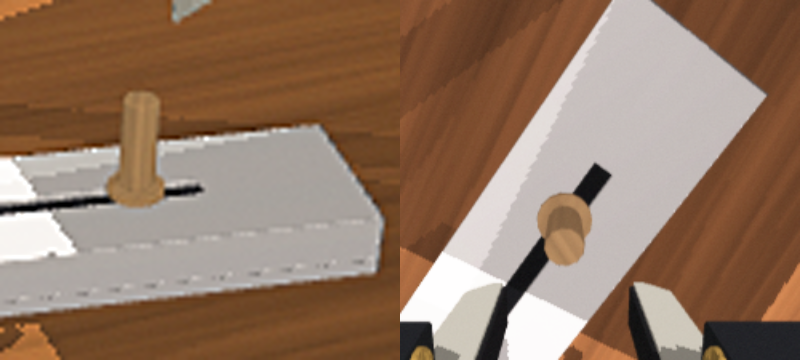

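View pics/endscene.png

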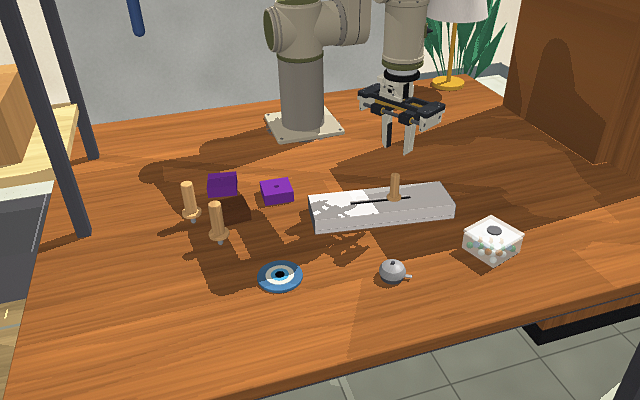

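The peg stands upright with its collar flush on the shelf, at scene (395,198). The gripper is clear of it, and the bell, coaster and bead box haven't moved.

```bash
python3 -c "
from plant import job
print(job.close_job())"
```

```text
the job is handed in; nothing more can be done
None
```

The smallest peg is fully home in the shelf's blind hole, collar flush and released after about 17 s of the 72 s allowed; the highest contact force I read was about 20 N, the bell, coaster and bead box were not touched, and the job is handed in.

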